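# Tidy the bedside panel into its dishes, tray and stand

### The job

Tidy the bedside panel: stand the vitamin jar upright in the big round dish, lay the small snuff tin flat, lid up, in the small round dish, hang the bracelet over the post of the wooden stand so that it lies on the base, and lay the hairbrush, bristles up, flat in the long tray. Never let the jar tip over, and leave the lip balm and the nail clippers just where they are.

Things in the scene. Friction and masses are not known exactly. Their poses are not given: they have to be found in the camera images.
- jar: Round white plastic vitamin jar with a ribbed screw lid and a brown label, standing on the panel, loose, closed, about 140 g. 72 mm tall; body 64 mm in diameter, lid (the top 18 mm) 66 mm in diameter. Origin at the centre of its underside, z up.
- tin: Small round aluminium snuff tin lying flat, lid up, loose, about 40 g: 44 mm in diameter, 20 mm tall. Origin at the centre of its underside, z up.
- bracelet: Plain stainless steel bangle (closed ring) lying flat, loose, about 45 g: outer diameter 62 mm, inner diameter 54 mm, 12 mm high. Origin at the centre of the ring at its underside, z up.
- brush: Yellow plastic hairbrush lying on its back, bristles up, loose, about 80 g, 190 mm long along its x. Handle 24 mm wide and 20 mm thick from x = -95 to +10 mm; head 54 mm wide and 14 mm thick from x = +10 to +95 mm, with bristles up to 28 mm high. Origin at half its length, on the underside; x points to the head, z up (the bristles' side). Its centre of mass is close above the origin, so grip the handle close behind the head (x about -12 mm).
- jar_dish: The bigger white ceramic round dish, shallow: 94 mm outer and 88 mm inner diameter, rim 10 mm high, inner floor 4 mm above the panel. Origin at the centre of its underside. Fixed to the panel.
- tin_dish: The smaller white ceramic round dish, shallow: 68 mm outer and 62 mm inner diameter, rim 8 mm high, inner floor 4 mm above the panel. Origin at the centre of its underside. Fixed to the panel.
- stand: Light wood bracelet stand: round base 80 mm in diameter and 8 mm high with an upright central post 24 mm in diameter whose top is 42 mm above the panel. Origin at the centre of its underside, z up. Fixed to the panel.
- tray: Long shallow white plastic tray, outside 224 mm along its x and 84 mm along its y, walls 4 mm thick and 10 mm high (outside), inside 216 x 76 mm, inner floor 4 mm above the panel. The brush may lie in it either way round. Origin at the centre of its underside. Fixed to the panel.
- balm: Bystander: white lip balm stick standing upright among the things, loose, 18 mm in diameter, 66 mm tall. Origin at the centre of its underside.
- clippers: Bystander: steel nail clippers lying flat among the things, loose, 50 mm long along x, 13 mm wide, about 14 mm high. Origin at the centre of the underside.
Mind the look-alikes: they are no part of the job. Several things look just like the jar: the one meant starts farthest to the robot's right.

How it is judged:
By the outcome, as a careful person would: the job done as asked, in the order asked, and still so for the second after the job is handed in, with the robot touching nothing.
It also fails if it takes over 104 s, if anything falls off the work surface, if the arm or the gripper's body presses on something with over 40 N, if the wrist force passes 120 N, or if a joint passes its speed limit or range.

### The arm

A 6-joint arm with a two-finger parallel gripper is mounted at the origin on the work surface. World frame = base frame: x ahead of the robot, y to its left, z up, the work surface at z = 0. Lengths are in m, angles in rad, forces in N, time in s.
With the tool pointing down it reaches from about 0.3 to 0.85 m from the base axis. Payload 5.4 kg.
Tool frame: the origin (TCP) lies at the very end of the fingers, on their centre line; the grasp point (between the pads) lies 19 mm behind it; z points along the fingers, y is the line along which they close (so a half turn about z gives the same grasp; the last joint's range is limited). The gripper opens to 85 mm and grips with 20 to 120 N. Pads are 22 mm wide; open, the fingers measure 114 mm over their backs; the gripper's body (76 mm by 85 mm) begins 54 mm behind the grasp point. The pads swing forward as they close: fully open they stand 13 mm farther back than shut.
Start: joints at [-1.427, 0.158, 1.597, -0, 1.386, -0.21], TCP at [0.199, -0.539, 0.231] pointing down, gripper open.
Joint ranges: [-2.91, 2.91], [-0.94, 2.29], [0.18, 2.7], [-1.29, 4.43], [0.17, 2.64], [-3, 3]. Speed limits (rad/s): [2.57, 2.57, 3.14, 3.14, 3.14, 3.14].

### API

Orientations are given as a unit quaternion [x, y, z, w].
In Python, from rig import env, capture, camera_params gives the robot as it stands. The module is installed in compiled form; this text tells all that it offers.
- The arm moves only by the tool carry_out, never from a script. Its argument "targets" is a list of rows, each a list of 7 numbers: the closure, from 0 (fully open) to 1 (shut), then the shift along the world's x, y, z in m, then the turn, a rotation vector about the world's x, y, z in rad. In form: [[hand, x, y, z, ax, ay, az], ...]. A call has 1 to 10 rows; each row shifts and turns the commanded pose from where the row before left it; what a row does not reach is not made up. A row lasts 1/10 s, in which the tool goes at most 50 mm and 8.59 degrees, less where a joint would pass 70% of its speed; a pose out of reach is approached as far as the arm can. A call is refused whole if a number of a shift passes 0.05 or a number of a turn 0.15, either way. A call with a gripper value outside its range is refused whole. The fingers move at their own pace and stop on an object; "grip_force" is the grip in N (left out, the last holds). Time passes only in rows, so rows that do not move let the fingers close. It gives the time, the measured TCP pose, the force, the opening and the grip force at its end, in the units of the state.
- env.state(): the state, without advancing time (a new reading comes with each control period).
- capture(name): name is "scene" or "top" or "wrist"; returns the picture (480x640x3 uint8, red, green, blue); there is no depth.
- camera_params(name): a dict with "K" (3x3 intrinsics, pixels), "k1" (the pictures are not rectified: a ray, as slopes to the right and down, at radius r is drawn at 1 + k1 r^2 times it, then the intrinsics apply), "rvec" (rotation vector, rad) and "tvec" (3), from world to camera coordinates, as OpenCV has them. Camera axes: x right, y down, z forward; pixel columns grow to the right and rows downward; lengths in m; the calibration is good to about 2 mm. A picture is of the moment at which its call begins: read the wrist's pose just before it. camera_params takes no time and is no camera call; for the wrist camera it gives the pose at the moment of the call.
- env.hand_in(): hands the job in; it is judged then, once.
The state is a dict: "time_s": time; "joint_pos": joint angles; "joint_vel": joint speeds; "joint_torque": joint torques, N m; "tcp_pos": TCP position; "tool_rot": TCP orientation; "wrist_force": force on the tool from outside, world axes, zero at the start; "wrist_torque": the same for the moment, N m; "width": finger opening in m; "gripper_force": force on a finger pad.
Only numpy, scipy, OpenCV 4.12 (cv2) and the standard library are available. Lean on these libraries where they do the work, as an engineer would, in place of code of your own. Each camera call takes 0.05 s, during which the arm holds its last target. There are 200 camera calls.

## Working session

There is one attempt and no reset: what is moved stays moved. The work goes in short steps, Python scripts to look and compute and a tool call to move; the robot and the scene stay as the last step left them, time stands still between calls to the robot, and variables do not carry over. Pictures are saved under pics/ and viewed, at most 16 in all, crops included, and the job is handed in when it is done.

Besides the shell and the picture viewer there is one more tool, called after ">>>" by a JSON object that holds its "api" and its "payload", one argument or row to a line. carry_out: Moves the arm, as the interface text tells. Its arguments: {"type":"object","properties":{"targets":{"type":"array"},"grip_force":{"type":"number"}},"required":["targets"]}

```bash
mkdir -p pics; python3 - <<'E'
from rig import env,capture,camera_params
import cv2,json
for n in("scene","top"):
    cv2.imwrite(f"pics/{n}0.png",capture(n)[:,:,::-1])
    p=camera_params(n);print(n,{k:(v.tolist() if hasattr(v,'tolist') else v) for k,v in p.items()})
s=env.state();print(s)
E
```

```text
scene {'K': [[517.3122380698657, 0.0, 315.2584032467544], [0.0, 517.3122380698657, 242.83463066004242], [0.0, 0.0, 1.0]], 'k1': -0.025072806315348604, 'rvec': [1.5015707050541165, 1.92467486613561, -0.9061295986538404], 'tvec': [0.052862137248650624, -0.3382954664884152, 1.5297184610036043]}
top {'K': [[559.9459031442519, 0.0, 337.4255121699093], [0.0, 559.9459031442519, 246.31191819177963], [0.0, 0.0, 1.0]], 'k1': -0.1657519440025433, 'rvec': [2.1430336151016403, -2.1912276153013246, 0.10859777935272401], 'tvec': [0.07844684170875048, 0.5621128828808901, 1.387208504772614]}
{'time_s': 0.1, 'joint_pos': array([-1.42708168e+00,  1.59031807e-01,  1.59808502e+00, -1.17381493e-05,
        1.38618931e+00, -2.10123674e-01]), 'joint_vel': array([-1.46302673e-05, -4.45745511e-04, -1.55633539e-03,  1.47914728e-03,
        1.02487426e-03, -8.64387905e-04]), 'joint_torque': array([-2.31030381e-04, -3.96991360e+01, -3.32338035e+01, -2.09342234e-04,
        4.15447546e-03,  1.57060566e-05]), 'tcp_pos': array([ 0.19912427, -0.53885452,  0.23040029]), 'tool_rot': array([ 9.84390032e-01,  1.75998665e-01,  2.26772865e-05, -8.56463000e-04]), 'wrist_force': array([ 0.69929018, -1.23880387,  0.51681995]), 'wrist_torque': array([0.04341011, 0.00239209, 0.02088803]), 'gripper_force': 0.0, 'width': 0.08550237865603366}
```

View pics/top0.png

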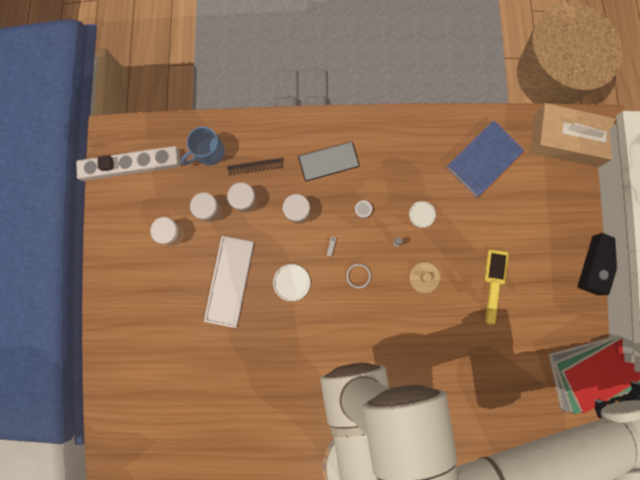

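View pics/scene0.png

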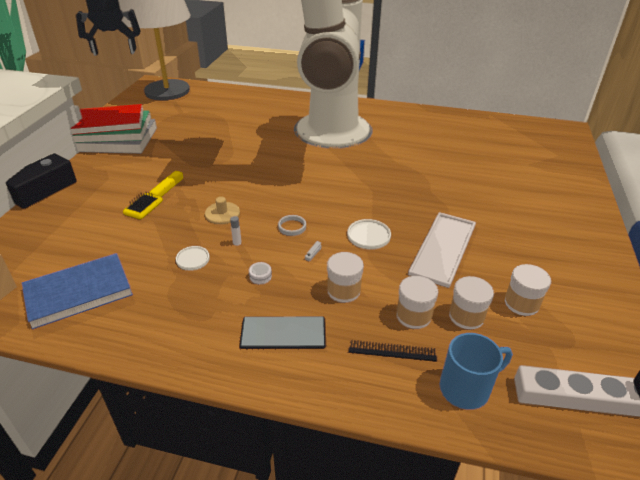

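The top view shows (col,row): target jar (296,208), tin (363,209), tin dish (422,214), bracelet (358,276), stand (425,277), brush (496,285), jar dish (291,282), tray (229,281), balm (398,241), clippers (331,246). The scene view agrees with this.

```bash
cat > h.py <<'E'
from rig import env,capture,camera_params
import cv2,numpy as np
def ray(p,uv,z):
    uv=np.array(uv,float).reshape(-1,1,2)
    n=cv2.undistortPoints(uv,p["K"],np.array([p["k1"],0,0,0.]))[:,0]
    R=cv2.Rodrigues(np.array(p["rvec"]))[0];t=np.array(p["tvec"]).ravel()
    c=-R.T@t;d=np.c_[n,np.ones(len(n))]@R
    return (c+d*((z-c[2])/d[:,2])[:,None])
def proj(p,X):
    return cv2.projectPoints(np.array(X,float).reshape(-1,1,3),np.array(p["rvec"]),np.array(p["tvec"]),p["K"],np.array([p["k1"],0,0,0.]))[0][:,0]
def blob(img,lo,hi,seed,win):
    h=cv2.cvtColor(img,cv2.COLOR_RGB2HSV);m=cv2.inRange(h,np.array(lo),np.array(hi))
    x,y=seed;k=np.zeros_like(m);k[max(0,y-win):y+win,max(0,x-win):x+win]=255
    cs=cv2.findContours(m&k,cv2.RETR_EXTERNAL,cv2.CHAIN_APPROX_NONE)[0]
    return max(cs,key=cv2.contourArea)
E
python3 - <<'E'
from h import *
im=cv2.imread("pics/top0.png")[:,:,::-1].copy();p=camera_params("top")
W=((0,0,100),(180,95,255))
for n,s,w,z,b in [("jar",(296,208),24,.072,W),("tin",(363,209),14,.02,W),("tdish",(422,214),20,.008,W),("brac",(358,276),20,.012,((0,0,60),(180,95,255))),("jdish",(291,282),25,.01,W),("tray",(229,281),55,.01,W),("clip",(331,246),15,.012,W),("stand",(425,277),24,.008,((0,0,150),(180,140,255))),("brush",(496,285),50,.01,((22,170,60),(35,255,255))),("balm",(398,241),12,.066,W)]:
    try:
        c=blob(im,*b,s,w)
        q=ray(p,c.reshape(-1,2),z)[:,:2]*1000
        r=cv2.minAreaRect(q.astype(np.float32)); e=cv2.minEnclosingCircle(q.astype(np.float32))
        print(n,"rect",np.round(r[0]),np.round(r[1]),round(r[2],1),"circ",np.round(e[0]),round(e[1],1),"bbox",cv2.boundingRect(c))
    except Exception as ex: print(n,ex)
cv2.imwrite("pics/crop1.png",cv2.resize(im[180:340,190:530,::-1],(800,376),interpolation=cv2.INTER_CUBIC))
p=camera_params("wrist");print(p)
E
```

```text
jar rect [658. 166.] [70. 68.] 88.6 circ [658. 167.] 35.7 bbox (282, 194, 29, 28)
tin rect [661.  -2.] [46. 44.] 88.7 circ [660.  -2.] 24.0 bbox (354, 200, 19, 18)
tdish rect [ 645. -155.] [68. 69.] 87.9 circ [ 645. -155.] 36.0 bbox (409, 201, 27, 27)
brac rect [488.  15.] [61. 61.] 88.7 circ [489.  15.] 32.3 bbox (346, 264, 25, 25)
jdish rect [476. 187.] [97. 94.] 88.9 circ [476. 186.] 49.0 bbox (272, 264, 39, 38)
tray rect [482. 348.] [ 90. 228.] 77.9 circ [483. 349.] 119.9 bbox (204, 235, 50, 93)
clip rect [566.  83.] [16. 51.] 73.9 circ [565.  80.] 25.6 bbox (326, 237, 11, 20)
stand rect [ 482. -154.] [83. 82.] 88.5 circ [ 482. -155.] 42.6 bbox (408, 261, 33, 33)
brush rect [ 367. -311.] [0. 0.] 0.0 circ [ 367. -311.] 0.0 bbox (486, 320, 1, 1)
balm rect [569. -83.] [17. 25.] 43.5 circ [568. -83.] 12.8 bbox (393, 237, 10, 10)
{'K': array([[431.06546167,   0.        , 318.36548834],
       [  0.        , 431.06546167, 237.2305576 ],
       [  0.        ,   0.        ,   1.        ]]), 'k1': -0.01900698709712036, 'rvec': array([-2.38025008,  1.65496247,  0.24074385]), 'tvec': array([-0.5740588 , -0.03675286,  0.37971946])}
```

View pics/crop1.png

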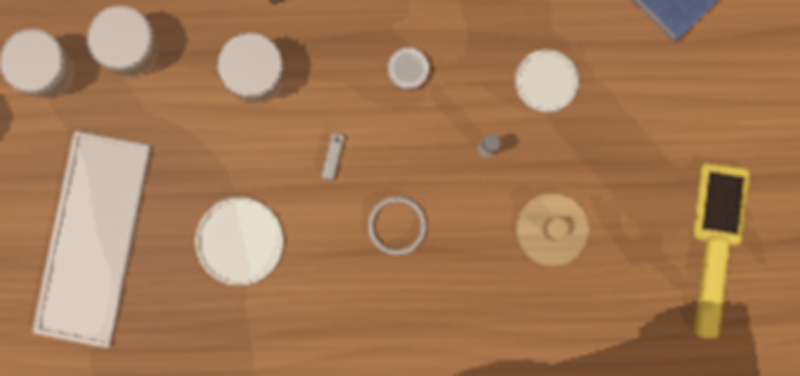

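The crop confirms the identities, and the measured sizes match the given ones to 2–3 mm. Next I move above the target jar at about (0.658, 0.166).

>>> {"api": "carry_out", "payload": {
  "targets": [
    [0, 0.023, 0.035, 0, 0, 0, -0.018],
    [0, 0.023, 0.035, 0, 0, 0, -0.018],
    [0, 0.023, 0.035, 0, 0, 0, -0.018],
    [0, 0.023, 0.035, 0, 0, 0, -0.018],
    [0, 0.023, 0.035, 0, 0, 0, -0.018],
    [0, 0.023, 0.035, 0, 0, 0, -0.018],
    [0, 0.023, 0.035, 0, 0, 0, -0.018],
    [0, 0.023, 0.035, 0, 0, 0, -0.018],
    [0, 0.023, 0.035, 0, 0, 0, -0.018],
    [0, 0.023, 0.035, 0, 0, 0, -0.018]
  ],
  "grip_force": 40
}}

```text
time_s: 1.1
tcp_pos: [0.4297, -0.1876, 0.231]
tool_rot: [0.996, 0.086, -0.0, -0.0]
wrist_force: [1.2, -0.1, -0.2]
width: 0.0853
gripper_force: 0.0
```

>>> {"api": "carry_out", "payload": {
  "targets": [
    [0, 0.023, 0.035, 0, 0, 0, -0.018],
    [0, 0.023, 0.035, 0, 0, 0, -0.018],
    [0, 0.023, 0.035, 0, 0, 0, -0.018],
    [0, 0.023, 0.035, 0, 0, 0, -0.018],
    [0, 0.023, 0.035, 0, 0, 0, -0.018],
    [0, 0.023, 0.035, 0, 0, 0, -0.018],
    [0, 0.023, 0.035, 0, 0, 0, -0.018],
    [0, 0.023, 0.035, 0, 0, 0, -0.018],
    [0, 0.023, 0.035, 0, 0, 0, -0.018],
    [0, 0, 0, 0, 0, 0, 0]
  ]
}}

```text
time_s: 2.1
tcp_pos: [0.637, 0.1298, 0.2296]
tool_rot: [1.0, 0.008, -0.001, -0.001]
wrist_force: [-0.1, -0.3, -0.5]
width: 0.0855
gripper_force: 0.0
```

```bash
python3 - <<'E'
from h import *
s=env.state();print(s["tcp_pos"],s["tool_rot"],s["joint_pos"])
p=camera_params("wrist");R=cv2.Rodrigues(p["rvec"])[0];print("cam",-R.T@p["tvec"],R[2])
cv2.imwrite("pics/w1.png",capture("wrist")[:,:,::-1]);cv2.imwrite("pics/top1.png",capture("top")[:,:,::-1])
print(proj(p,[[.658,.166,.072],[.661,-.002,.02],[.476,.187,.01],[.568,-.083,.066]]))
E
```

```text
[0.63700755 0.12977187 0.22961581] [ 9.99968133e-01  7.91652017e-03 -6.68419303e-04 -7.84295380e-04] [0.01471935 0.35255587 1.36868522 0.00159535 1.42167789 1.5694444 ]
cam [0.70964681 0.13084597 0.37240886] [-0.28327432 -0.00284679 -0.9590347 ]
[[267.97457335 185.71825391]
 [480.36067562 175.12607982]
 [256.55888969 362.47363274]
 [589.29972126 304.59596265]]
```

View pics/w1.png

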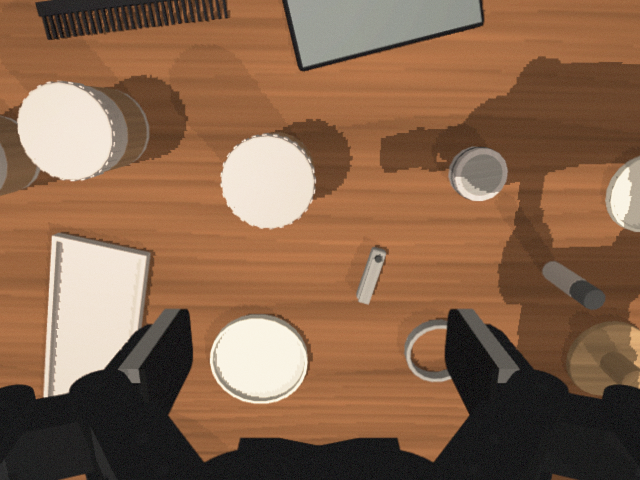

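The wrist view shows the jar lid at (268,182), jar dish (259,358), tin (479,174), clippers (372,275) and bracelet (437,350). All agree with the projections to within a few pixels. I refine the positions from this view.

```bash
cat > refine.py <<'E'
from h import *
def fit(im,p,s,w,z,b=((0,0,110),(180,80,255))):
    c=blob(im,*b,s,w);q=ray(p,cv2.convexHull(c).reshape(-1,2),z)[:,:2].astype(np.float32)
    r=cv2.minAreaRect(q*1000);(x,y),rad=cv2.minEnclosingCircle(q*1000)
    return np.round(r[0],1),np.round(r[1],1),"circ",round(x,1),round(y,1),round(rad,1)
E
python3 - <<'E'
from refine import *
im=cv2.imread("pics/w1.png")[:,:,::-1].copy();p=camera_params("wrist")
for n,s,w,z in [("jar",(268,182),60,.072),("jdish",(259,355),54,.01),("tin",(479,174),36,.02)]:
    print(n,fit(im,p,s,w,z))
E
```

```text
jar (array([659.3, 162.5]), array([66.4, 67.4]), 'circ', 659.6, 162.2, 34.1)
jdish (array([477.2, 181.8]), array([97.6, 93.8]), 'circ', 477.4, 181.6, 49.4)
tin (array([659.9,  -4. ]), array([42.7, 48. ]), 'circ', 661.1, -4.0, 24.4)
```

>>> {"api": "carry_out", "payload": {
  "targets": [
    [0, 0.011, 0.017, 0, 0, 0, 0],
    [0, 0.011, 0.017, 0, 0, 0, 0],
    [0, 0, 0, -0.04, 0, 0, 0],
    [0, 0, 0, -0.04, 0, 0, 0],
    [0, 0, 0, -0.04, 0, 0, 0],
    [0, 0, 0, 0, 0, 0, 0],
    [0, 0, 0, 0, 0, 0, 0]
  ]
}}

```text
time_s: 2.9
tcp_pos: [0.6578, 0.1587, 0.1117]
tool_rot: [1.0, 0.005, -0.001, 0.0]
wrist_force: [0.4, -0.5, 0.4]
width: 0.0851
gripper_force: 0.0
```

```bash
python3 - <<'E'
from h import *
cv2.imwrite("pics/w2.png",capture("wrist")[:,:,::-1]);print(env.state()["tcp_pos"],env.state()["tool_rot"])
E
```

```text
[0.65937654 0.15896157 0.11385085] [ 9.99983704e-01  5.49652407e-03  1.54262366e-03 -2.29110018e-05]
```

View pics/w2.png

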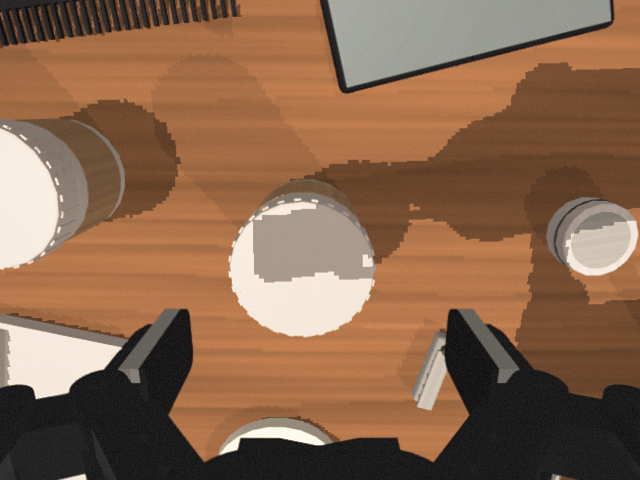

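The jar lid is at (302,268) with a half-width of 72 px, and the finger midline is at column about 319, so the tool needs to go left (+y).

```bash
python3 - <<'E'
from h import *
p=camera_params("wrist");print(ray(p,[[302,268],[230,268],[375,268]],.072)); s=env.state()["tcp_pos"];print(s,proj(p,[s]),[env.state()["tcp_pos"] for i in range(2)])
E
```

```text
[[0.6629426  0.16658931 0.072     ]
 [0.66251375 0.1994747  0.072     ]
 [0.66336078 0.13327884 0.072     ]]
[0.65937654 0.15896157 0.11385085] [[318.6094366 317.1982091]] [array([0.65937654, 0.15896157, 0.11385085]), array([0.65937654, 0.15896157, 0.11385085])]
```

>>> {"api": "carry_out", "payload": {
  "targets": [
    [0, 0.003, 0.007, 0, 0, 0, 0],
    [0, 0, 0, -0.02, 0, 0, 0],
    [0, 0, 0, -0.02, 0, 0, 0],
    [0, 0, 0, -0.02, 0, 0, 0],
    [0, 0, 0, -0.02, 0, 0, 0],
    [0, 0, 0, -0.017, 0, 0, 0],
    [0, 0, 0, 0, 0, 0, 0]
  ]
}}

```text
time_s: 3.65
tcp_pos: [0.6602, 0.1668, 0.0129]
tool_rot: [1.0, 0.006, -0.001, 0.0]
wrist_force: [-0.8, 1.0, -0.1]
width: 0.0854
gripper_force: 0.0
```

>>> {"api": "carry_out", "payload": {
  "targets": [
    [0.15, 0, 0, 0, 0, 0, 0],
    [0.2, 0, 0, 0, 0, 0, 0],
    [0.3, 0, 0, 0, 0, 0, 0],
    [0.5, 0, 0, 0, 0, 0, 0],
    [0.5, 0, 0, 0, 0, 0, 0]
  ],
  "grip_force": 35
}}

```text
time_s: 4.15
tcp_pos: [0.6631, 0.1667, 0.0168]
tool_rot: [1.0, 0.006, 0.002, -0.0]
wrist_force: [-0.3, -1.6, 5.6]
width: 0.0646
gripper_force: 28.0
```

>>> {"api": "carry_out", "payload": {
  "targets": [
    [0.5, 0, 0, 0.015, 0, 0, 0],
    [0.5, 0, 0, 0.025, 0, 0, 0],
    [0.5, -0.005, 0, 0.015, 0, 0, 0],
    [0.5, -0.025, 0.003, 0, 0, 0, 0],
    [0.5, -0.03, 0.003, 0, 0, 0, 0],
    [0.5, -0.03, 0.004, 0, 0, 0, 0],
    [0.5, -0.03, 0.003, 0, 0, 0, 0],
    [0.5, -0.03, 0.003, 0, 0, 0, 0],
    [0.5, -0.025, 0.003, 0, 0, 0, 0],
    [0.5, -0.008, 0, 0, 0, 0, 0]
  ]
}}

```text
time_s: 5.15
tcp_pos: [0.4753, 0.186, 0.0691]
tool_rot: [1.0, 0.006, -0.001, 0.0]
wrist_force: [-0.5, -0.4, -2.2]
width: 0.0646
gripper_force: 31.4
```

>>> {"api": "carry_out", "payload": {
  "targets": [
    [0.5, 0, 0, 0, 0, 0, 0],
    [0.5, 0, 0, -0.01, 0, 0, 0]
  ]
}}

```text
time_s: 5.35
tcp_pos: [0.481, 0.1857, 0.061]
tool_rot: [1.0, 0.006, 0.003, -0.0]
wrist_force: [1.4, 0.3, -1.9]
width: 0.0649
gripper_force: 31.4
```

```bash
python3 - <<'E'
from h import *
a=capture("wrist");p=camera_params("wrist");s=env.state()["tcp_pos"];b=capture("top")
cv2.imwrite("pics/w3.png",a[:,:,::-1]);cv2.imwrite("pics/top3.png",b[:,:,::-1]);print(s,env.state()["width"],env.state()["tool_rot"])
cv2.imwrite("pics/c3.png",np.hstack([a[:,:,::-1][::1,80:560],cv2.resize(b[200:350,210:310,::-1],(320,480))]))
E
```

```text
[0.47918902 0.18535622 0.058333  ] 0.06464672365038612 [ 9.99983983e-01  5.62091105e-03 -6.50452879e-04  1.29354759e-04]
```

View pics/c3.png

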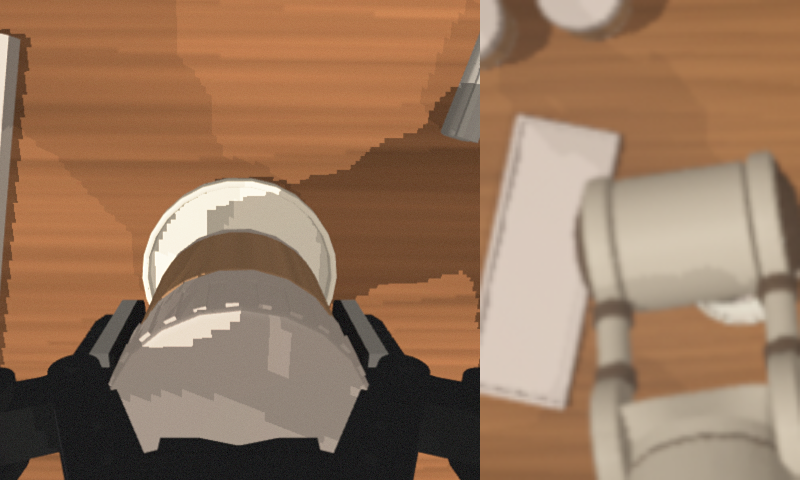

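The jar is held upright above the dish. The dish's left and right edges are at full-frame columns 223 and 417 (row ~265), and its far rim is at (320,179).

```bash
python3 - <<'E'
from h import *
p=camera_params("wrist");print(ray(p,[[320,179],[223,266],[417,266]],.01),env.state()["tcp_pos"])
E
```

```text
[[0.52164696 0.1852031  0.01      ]
 [0.4799396  0.2303832  0.01      ]
 [0.48111427 0.13889281 0.01      ]] [0.47842382 0.18525171 0.05816417]
```

>>> {"api": "carry_out", "payload": {
  "targets": [
    [0.5, -0.003, 0, -0.008, 0, 0, 0],
    [0.5, 0, 0, -0.012, 0, 0, 0],
    [0.5, 0, 0, -0.01, 0, 0, 0],
    [0.5, 0, 0, -0.006, 0, 0, 0],
    [0.5, 0, 0, -0.003, 0, 0, 0],
    [0.5, 0, 0, -0.002, 0, 0, 0],
    [0.5, 0, 0, 0, 0, 0, 0]
  ]
}}

```text
time_s: 6.15
tcp_pos: [0.4758, 0.1856, 0.021]
tool_rot: [1.0, 0.006, -0.0, 0.0]
wrist_force: [-11.9, -4.0, 23.8]
width: 0.0649
gripper_force: 30.7
```

>>> {"api": "carry_out", "payload": {
  "targets": [
    [0.4, 0, 0, 0, 0, 0, 0],
    [0.2, 0, 0, 0, 0, 0, 0],
    [0, 0, 0, 0, 0, 0, 0],
    [0, 0, 0, 0, 0, 0, 0],
    [0, 0, 0, 0, 0, 0, 0],
    [0, 0, 0, 0, 0, 0, 0]
  ]
}}

```text
time_s: 6.75
tcp_pos: [0.4751, 0.1856, 0.018]
tool_rot: [1.0, 0.006, -0.0, 0.0]
wrist_force: [-0.8, -1.0, -0.0]
width: 0.0851
gripper_force: 0.0
```

>>> {"api": "carry_out", "payload": {
  "targets": [
    [0, 0, 0, 0.01, 0, 0, 0],
    [0, 0, 0, 0.02, 0, 0, 0],
    [0, 0, 0, 0.03, 0, 0, 0],
    [0, 0, 0, 0.04, 0, 0, 0],
    [0, 0.02, -0.02, 0.04, 0, 0, 0],
    [0, 0.03, -0.035, 0, 0, 0, 0],
    [0, 0.03, -0.035, 0, 0, 0, 0],
    [0, 0.03, -0.035, 0, 0, 0, 0],
    [0, 0.02, -0.02, 0, 0, 0, 0],
    [0, 0, 0, 0, 0, 0, 0]
  ]
}}

```text
time_s: 7.75
tcp_pos: [0.6074, 0.0375, 0.1592]
tool_rot: [1.0, 0.004, 0.001, 0.0]
wrist_force: [-0.9, -0.0, -1.0]
width: 0.0855
gripper_force: 0.0
```

```bash
python3 - <<'E'
from h import *
a=capture("wrist");cv2.imwrite("pics/w4.png",a[:,:,::-1]);p=camera_params("wrist");s=env.state();print(s["tcp_pos"],s["wrist_force"],s["width"],s["tool_rot"])
print(proj(p,[[.66,-.003,.02],s["tcp_pos"],[.476,.185,.072],[.645,-.157,.008]]))
E
```

```text
[0.60595158 0.03929539 0.15880497] [ 0.16069056 -0.14813966 -1.08747722] 0.08552742915607181 [ 9.99988806e-01  4.72555036e-03  2.36139095e-04 -2.73824812e-05]
[[385.66103843 141.57343108]
 [318.66690132 317.21198622]
 [ 91.84707927 434.43156544]
 [606.68473286 166.10118608]]
```

View pics/w4.png

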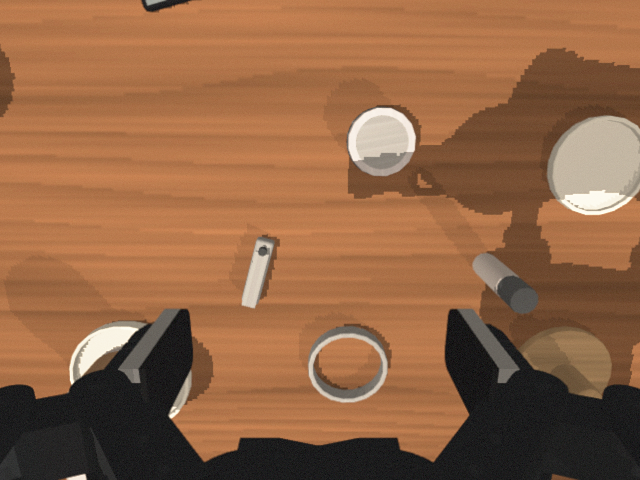

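The view shows the tin at (382,140), tin dish (597,166), bracelet (348,365), balm leaning away by perspective from (483,262) to (524,298), and clippers (259,272) undisturbed. The jar dish at left is partly hidden by the finger.

```bash
python3 - <<'E'
from h import *
p=camera_params("wrist");print(ray(p,[[382,140],[597,166]],.014),ray(p,[[597,166]],.008),ray(p,[[349,364]],.006),ray(p,[[523,297]],.066),env.state()["tcp_pos"])
E
```

```text
[[ 0.66058668 -0.00147118  0.014     ]
 [ 0.64564809 -0.14638024  0.014     ]] [[ 0.64496608 -0.15026934  0.008     ]] [[0.48830643 0.01419832 0.006     ]] [[ 0.57338957 -0.08301401  0.066     ]] [0.60595158 0.03929539 0.15880497]
```

>>> {"api": "carry_out", "payload": {
  "targets": [
    [0, 0.027, -0.02, 0, 0, 0, 0],
    [0, 0.027, -0.021, -0.03, 0, 0, 0],
    [0, 0, 0, -0.04, 0, 0, 0],
    [0, 0, 0, -0.03, 0, 0, 0],
    [0, 0, 0, -0.01, 0, 0, 0],
    [0, 0, 0, 0, 0, 0, 0],
    [0, 0, 0, 0, 0, 0, 0]
  ]
}}

```text
time_s: 8.5
tcp_pos: [0.6602, 0.0001, 0.0505]
tool_rot: [1.0, 0.006, 0.001, 0.0]
wrist_force: [0.7, -0.0, 0.5]
width: 0.0853
gripper_force: 0.0
```

```bash
python3 - <<'E'
from refine import *
a=capture("wrist");cv2.imwrite("pics/w5.png",a[:,:,::-1]);p=camera_params("wrist");s=env.state();print(s["tcp_pos"],s["tool_rot"],proj(p,[[.66,-.002,.02]]))
u=proj(p,[[.66,-.002,.02]])[0].astype(int)
print(fit(a,p,tuple(u),75,.02))
E
```

```text
[ 6.60739379e-01 -1.44074750e-04  5.10458364e-02] [9.99978509e-01 6.22426370e-03 2.02706260e-03 3.63117505e-04] [[322.88258529 286.26505417]]
(array([662.6,  -3. ]), array([44.6, 43. ]), 'circ', 662.6, -2.9, 22.7)
```

View pics/w5.png

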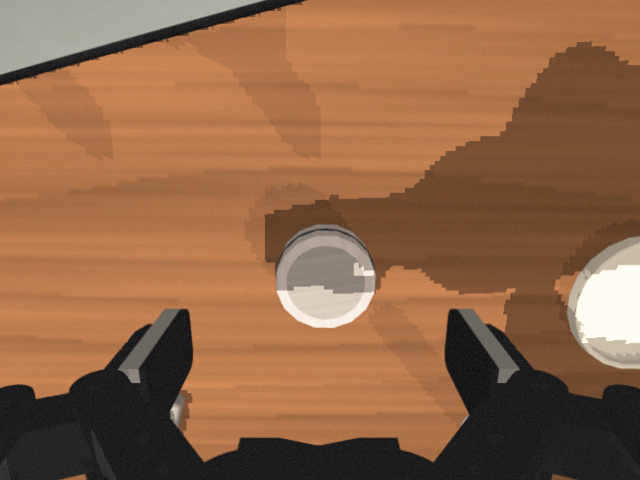

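The tin top is centred at (326,280) in the wrist view, between the fingers. I shift 3 mm right and descend.

>>> {"api": "carry_out", "payload": {
  "targets": [
    [0, 0.001, -0.003, -0.015, 0, 0, 0],
    [0, 0, 0, -0.015, 0, 0, 0],
    [0, 0, 0, -0.013, 0, 0, 0],
    [0, 0, 0, -0.005, 0, 0, 0],
    [0, 0, 0, 0, 0, 0, 0],
    [0.2, 0, 0, 0, 0, 0, 0],
    [0.4, 0, 0, 0, 0, 0, 0],
    [0.6, 0, 0, 0, 0, 0, 0],
    [0.7, 0, 0, 0, 0, 0, 0],
    [0.7, 0, 0, 0, 0, 0, 0]
  ],
  "grip_force": 30
}}

```text
time_s: 9.55
tcp_pos: [0.661, -0.0035, 0.0013]
tool_rot: [1.0, 0.006, 0.001, 0.0]
wrist_force: [-0.0, -0.2, 3.8]
width: 0.0431
gripper_force: 30.8
```

>>> {"api": "carry_out", "payload": {
  "targets": [
    [0.7, 0, 0, 0, 0, 0, 0],
    [0.7, 0, 0, 0, 0, 0, 0]
  ]
}}

```text
time_s: 9.75
tcp_pos: [0.661, -0.0035, 0.0013]
tool_rot: [1.0, 0.006, 0.001, 0.0]
wrist_force: [-0.4, 0.2, 5.2]
width: 0.0426
gripper_force: 30.9
```

>>> {"api": "carry_out", "payload": {
  "targets": [
    [0.7, 0, 0, 0.015, 0, 0, 0],
    [0.7, 0, 0, 0.025, 0, 0, 0],
    [0.7, 0, -0.02, 0.01, 0, 0, 0],
    [0.7, -0.004, -0.035, 0, 0, 0, 0],
    [0.7, -0.004, -0.035, 0, 0, 0, 0],
    [0.7, -0.004, -0.035, 0, 0, 0, 0],
    [0.7, -0.004, -0.02, 0, 0, 0, 0],
    [0.7, 0, -0.005, 0, 0, 0, 0],
    [0.7, 0, 0, 0, 0, 0, 0]
  ]
}}

```text
time_s: 10.65
tcp_pos: [0.6441, -0.1536, 0.0505]
tool_rot: [1.0, 0.005, -0.0, -0.0]
wrist_force: [-0.2, 0.4, 0.2]
width: 0.0429
gripper_force: 30.6
```

```bash
python3 - <<'E'
from refine import *
a=capture("wrist");cv2.imwrite("pics/w6.png",a[:,:,::-1]);p=camera_params("wrist");s=env.state();print(s["tcp_pos"],s["tool_rot"],s["width"],proj(p,[[.645,-.153,.008],s["tcp_pos"]]))
E
```

```text
[ 0.64419327 -0.15262432  0.05038874] [ 9.99982636e-01  5.88381136e-03 -8.98145735e-05 -3.15306605e-04] 0.04265806334685048 [[319.63140986 273.11801791]
 [318.7509027  317.1428373 ]]
```

View pics/w6.png

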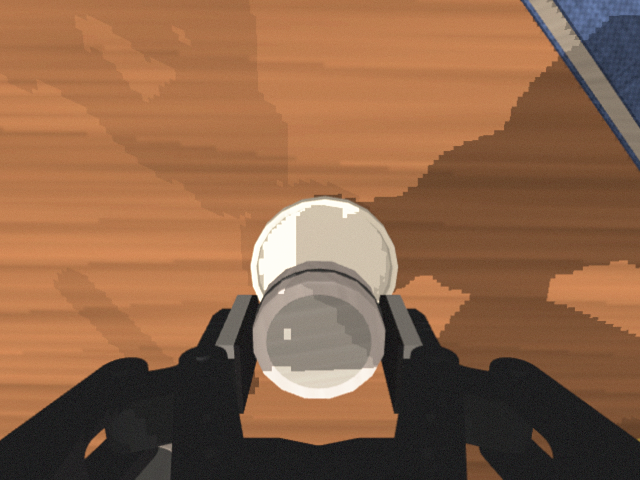

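The tin is held level. The dish edges are at columns 251 and 398 (row 268), and its far edge is at (324,196).

```bash
python3 - <<'E'
from h import *
p=camera_params("wrist");print(ray(p,[[324,196],[251,268],[398,268]],.008),ray(p,[[319,336]],.07))
E
```

```text
[[ 0.68092521 -0.15439526  0.008     ]
 [ 0.64706215 -0.12154513  0.008     ]
 [ 0.64798766 -0.1888328   0.008     ]] [[ 0.64748575 -0.15266751  0.07      ]]
```

>>> {"api": "carry_out", "payload": {
  "targets": [
    [0.7, 0.001, -0.002, -0.01, 0, 0, 0],
    [0.7, 0, 0, -0.015, 0, 0, 0],
    [0.7, 0, 0, -0.01, 0, 0, 0],
    [0.7, 0, 0, -0.006, 0, 0, 0],
    [0.7, 0, 0, -0.003, 0, 0, 0],
    [0.7, 0, 0, -0.002, 0, 0, 0],
    [0.7, 0, 0, 0, 0, 0, 0]
  ]
}}

```text
time_s: 11.4
tcp_pos: [0.6454, -0.1552, 0.0053]
tool_rot: [1.0, 0.006, -0.0, -0.0]
wrist_force: [-2.9, 1.2, 5.4]
width: 0.0428
gripper_force: 31.0
```

>>> {"api": "carry_out", "payload": {
  "targets": [
    [0.55, 0, 0, 0, 0, 0, 0],
    [0.4, 0, 0, 0, 0, 0, 0],
    [0.3, 0, 0, 0, 0, 0, 0],
    [0.3, 0, 0, 0.005, 0, 0, 0],
    [0.3, 0, 0, 0.02, 0, 0, 0],
    [0.2, 0, 0, 0.04, 0, 0, 0],
    [0, 0, 0, 0.045, 0, 0, 0],
    [0, 0, 0, 0, 0, 0, 0]
  ]
}}

```text
time_s: 12.2
tcp_pos: [0.6501, -0.1574, 0.1232]
tool_rot: [1.0, 0.006, 0.007, 0.003]
wrist_force: [1.0, 0.3, -0.0]
width: 0.0854
gripper_force: 0.0
```

>>> {"api": "carry_out", "payload": {
  "targets": [
    [0, -0.015, 0.015, 0.005, 0, 0, 0],
    [0, -0.03, 0.03, 0, 0, 0, 0],
    [0, -0.03, 0.03, 0, 0, 0, 0],
    [0, -0.03, 0.035, 0, 0, 0, 0],
    [0, -0.03, 0.035, 0, 0, 0, 0],
    [0, -0.02, 0.02, 0, 0, 0, 0],
    [0, -0.005, 0.005, 0, 0, 0, 0],
    [0, 0, 0, 0, 0, 0, 0],
    [0, 0, 0, 0, 0, 0, 0]
  ]
}}

```text
time_s: 13.1
tcp_pos: [0.4864, 0.0137, 0.1198]
tool_rot: [1.0, 0.006, 0.001, 0.0]
wrist_force: [0.2, 0.3, -0.0]
width: 0.0852
gripper_force: 0.0
```

```bash
python3 - <<'E'
from refine import *
a=capture("wrist");p=camera_params("wrist");s=env.state();b=capture("top");c=capture("scene")
print(s["tcp_pos"],s["tool_rot"],s["width"],proj(p,[[.488,.0145,.006],s["tcp_pos"]]))
cv2.imwrite("pics/c7.png",np.vstack([np.hstack([cv2.resize(a,(400,300)),cv2.resize(c[150:350,120:420],(400,300))]),cv2.resize(b[180:330,190:530],(800,300))])[:,:,::-1])
u=proj(p,[[.488,.0145,.006]])[0].astype(int)
print(fit(a,p,tuple(u),85,.012))
E
```

```text
[0.48645109 0.01355502 0.11969913] [9.99984957e-01 5.43493214e-03 6.74620921e-04 3.02774914e-04] 0.08540748323743606 [[317.07387497 230.44092809]
 [318.70899402 317.15753292]]
(array([490.5,  14. ]), array([61.8, 60.6]), 'circ', 490.5, 14.3, 31.4)
```

View pics/c7.png

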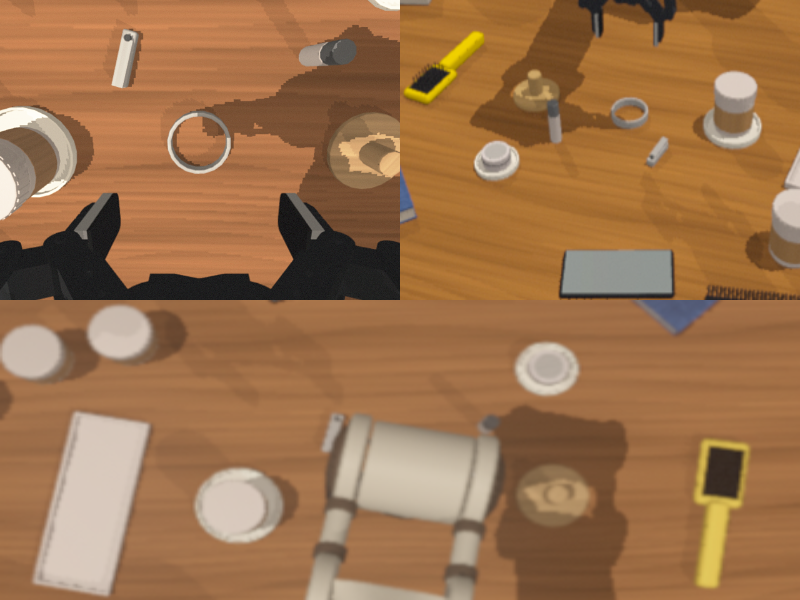

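The jar stands in its dish and the tin lies flat in its dish. The bracelet is at (400/640-scaled view) (199,142), i.e. (0.490, 0.014). I descend on it.

>>> {"api": "carry_out", "payload": {
  "targets": [
    [0, 0.003, 0.001, -0.03, 0, 0, 0],
    [0, 0, 0, -0.04, 0, 0, 0],
    [0, 0, 0, -0.03, 0, 0, 0],
    [0, 0, 0, -0.015, 0, 0, 0],
    [0, 0, 0, -0.007, 0, 0, 0],
    [0, 0, 0, -0.003, 0, 0, 0],
    [0, 0, 0, 0, 0, 0, 0]
  ]
}}

```text
time_s: 13.95
tcp_pos: [0.489, 0.0153, -0.0052]
tool_rot: [1.0, 0.006, 0.0, 0.0]
wrist_force: [0.5, -0.5, 0.3]
width: 0.085
gripper_force: 0.0
```

>>> {"api": "carry_out", "payload": {
  "targets": [
    [0.15, 0, 0, 0, 0, 0, 0],
    [0.25, 0, 0, 0, 0, 0, 0],
    [0.35, 0, 0, 0, 0, 0, 0],
    [0.35, 0, 0, 0, 0, 0, 0],
    [0.35, 0, 0, 0, 0, 0, 0]
  ]
}}

```text
time_s: 14.45
tcp_pos: [0.4892, 0.0154, -0.0042]
tool_rot: [1.0, 0.006, 0.001, 0.0]
wrist_force: [-1.4, -0.4, 8.1]
width: 0.0613
gripper_force: 31.0
```

>>> {"api": "carry_out", "payload": {
  "targets": [
    [0.35, 0, 0, 0.015, 0, 0, 0],
    [0.35, 0, 0, 0.03, 0, 0, 0],
    [0.35, 0, -0.01, 0.025, 0, 0, 0],
    [0.35, -0.001, -0.03, 0, 0, 0, 0],
    [0.35, -0.002, -0.035, 0, 0, 0, 0],
    [0.35, -0.002, -0.035, 0, 0, 0, 0],
    [0.35, -0.002, -0.035, 0, 0, 0, 0],
    [0.35, 0, -0.02, 0, 0, 0, 0],
    [0.35, 0, -0.004, 0, 0, 0, 0],
    [0.35, 0, 0, 0, 0, 0, 0]
  ]
}}

```text
time_s: 15.45
tcp_pos: [0.4813, -0.1536, 0.0646]
tool_rot: [1.0, 0.005, 0.0, -0.0]
wrist_force: [-0.0, -0.3, 0.1]
width: 0.0611
gripper_force: 32.9
```

```bash
python3 - <<'E'
from refine import *
a=capture("wrist");cv2.imwrite("pics/w8.png",a[:,:,::-1]);p=camera_params("wrist");s=env.state();print(s["tcp_pos"],s["tool_rot"],s["width"],proj(p,[[.482,-.155,.042],s["tcp_pos"]]))
E
```

```text
[ 0.4811212  -0.1528394   0.06437786] [ 9.99982988e-01  5.82864331e-03 -2.40795154e-05 -2.21811571e-04] 0.06046746784605853 [[323.94604216 290.52377652]
 [318.69118773 317.18183502]]
```

View pics/w8.png

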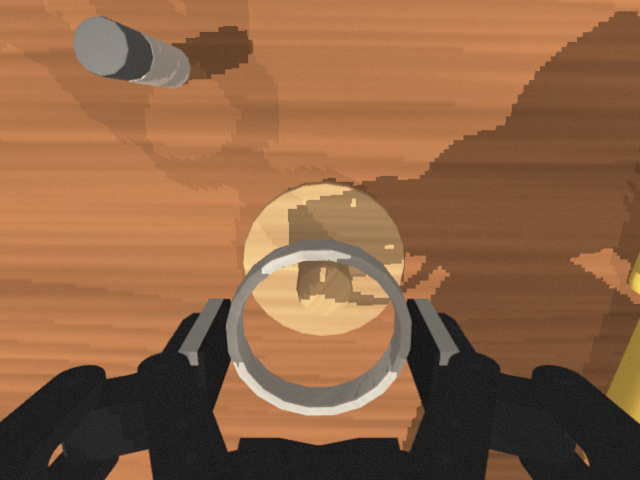

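The ring is held level. The post top is at about (325,289), and the stand base spans columns 244–405 and rows 182–335.

```bash
python3 - <<'E'
from h import *
p=camera_params("wrist");b=ray(p,[[324,182],[324,335],[244,260],[405,260]],.008);print(b,b[:2].mean(0),b[2:].mean(0),ray(p,[[325,289]],.042),
"ring",ray(p,[[319,250],[319,402],[228,326],[411,326]],.08))
E
```

```text
[[ 0.52177282 -0.15474221  0.008     ]
 [ 0.44239649 -0.15608434  0.008     ]
 [ 0.48289329 -0.11621658  0.008     ]
 [ 0.48395985 -0.19504664  0.008     ]] [ 0.48208465 -0.15541328  0.008     ] [ 0.48342657 -0.15563161  0.008     ] [[ 0.48268899 -0.15542501  0.042     ]] ring [[ 0.51204815 -0.15252537  0.08      ]
 [ 0.45647333 -0.15328236  0.08      ]
 [ 0.4854192  -0.12302753  0.08      ]
 [ 0.48624299 -0.18305228  0.08      ]]
```

>>> {"api": "carry_out", "payload": {
  "targets": [
    [0.35, -0.001, -0.002, 0, 0, 0, 0],
    [0.35, 0, 0, -0.015, 0, 0, 0],
    [0.35, 0, 0, -0.02, 0, 0, 0],
    [0.35, 0, 0, -0.015, 0, 0, 0],
    [0.35, 0, 0, -0.007, 0, 0, 0],
    [0.35, 0, 0, -0.003, 0, 0, 0],
    [0.35, 0, 0, 0, 0, 0, 0]
  ]
}}

```text
time_s: 16.2
tcp_pos: [0.4804, -0.155, 0.0046]
tool_rot: [1.0, 0.006, 0.0, -0.0]
wrist_force: [1.5, 0.1, -0.5]
width: 0.0607
gripper_force: 32.9
```

>>> {"api": "carry_out", "payload": {
  "targets": [
    [0.35, 0, 0, -0.002, 0, 0, 0],
    [0.3, 0, 0, 0, 0, 0, 0],
    [0.2, 0, 0, 0, 0, 0, 0],
    [0, 0, 0, 0, 0, 0, 0],
    [0, 0, 0, 0, 0, 0, 0],
    [0, 0, 0, 0, 0, 0, 0],
    [0, 0, 0, 0.015, 0, 0, 0],
    [0, 0, 0, 0.035, 0, 0, 0],
    [0, 0, 0, 0.045, 0, 0, 0],
    [0, 0, 0, 0.045, 0, 0, 0]
  ]
}}

```text
time_s: 17.2
tcp_pos: [0.4796, -0.155, 0.1433]
tool_rot: [1.0, 0.006, -0.001, -0.0]
wrist_force: [0.5, -0.6, -0.3]
width: 0.0851
gripper_force: 0.0
```

>>> {"api": "carry_out", "payload": {
  "targets": [
    [0, -0.01, -0.025, 0, 0, 0, 0],
    [0, -0.01, -0.04, 0, 0, 0, 0],
    [0, -0.01, -0.04, 0, 0, 0, 0],
    [0, -0.01, -0.035, 0, 0, 0, 0],
    [0, 0, -0.01, 0, 0, 0, 0],
    [0, 0, 0, 0, 0, 0, 0],
    [0, 0, 0, 0, 0, 0, 0]
  ]
}}

```text
time_s: 17.9
tcp_pos: [0.4403, -0.3044, 0.1419]
tool_rot: [1.0, 0.006, -0.0, -0.001]
wrist_force: [0.9, 0.5, -0.5]
width: 0.0856
gripper_force: 0.0
```

```bash
python3 - <<'E'
from refine import *
a=capture("wrist");cv2.imwrite("pics/w9.png",a[:,:,::-1]);p=camera_params("wrist");s=env.state();b=capture("scene");print(s["tcp_pos"],s["tool_rot"])
b2=cv2.resize(b[150:290,120:330],(300,200));c=a.copy();c[:200,:300]=b2
cv2.imwrite("pics/c9.png",c[:,:,::-1])
h=cv2.cvtColor(a,cv2.COLOR_RGB2HSV);m=cv2.inRange(h,np.array((22,150,60)),np.array((35,255,255)))
cs=max(cv2.findContours(m,0,1)[0],key=cv2.contourArea).reshape(-1,2);print(cv2.boundingRect(cs))
q=ray(p,cs,.012)*1000;print(cv2.minAreaRect(q[:,:2].astype(np.float32)))
E
```

```text
[ 0.44040121 -0.30401051  0.1419645 ] [ 9.99979032e-01  6.44934577e-03 -2.00739495e-04 -5.48238298e-04]
(338, 47, 104, 107)
((518.2979736328125, -345.66998291015625), (52.814701080322266, 56.132293701171875), 80.58019256591797)
```

View pics/c9.png

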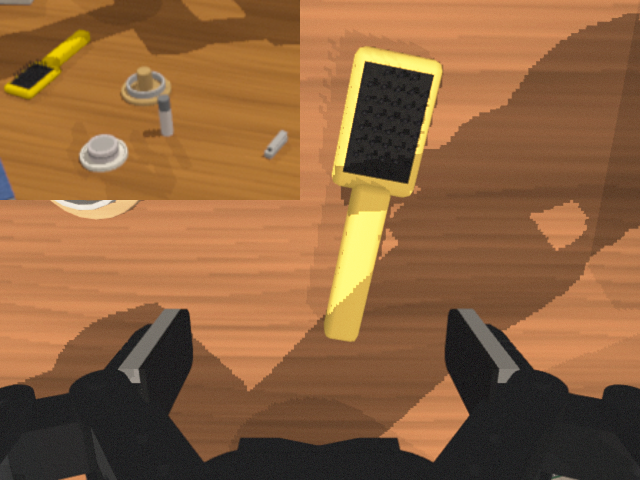

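The inset shows the bracelet lying on the stand base around the post. In the wrist view the brush head's end midpoint is (401,55), the handle starts at (370,188), and the handle ends at (342,338).

```bash
python3 - <<'E'
from h import *
p=camera_params("wrist");q=ray(p,[[342,338],[370,190],[352,188],[389,190]],.018);e=ray(p,[[401,50]],.012);print(q,e)
d=e[0]-q[0];print(np.degrees(np.arctan2(d[1],d[0])),np.linalg.norm(d[:2]));d=q[1]-q[0];print(np.degrees(np.arctan2(d[1],d[0])),np.linalg.norm(d[:2]))
t=camera_params("top");
im=cv2.imread("pics/top1.png")[:,:,::-1];h=cv2.cvtColor(im.copy(),cv2.COLOR_RGB2HSV);m=cv2.inRange(h,np.array((20,150,80)),np.array((35,255,255)))
cs=max(cv2.findContours(m,0,1)[0],key=cv2.contourArea).reshape(-1,2);print(cv2.boundingRect(cs))
R=cv2.minAreaRect((ray(t,cs,.014)[:,:2]*1000).astype(np.float32));print(R)
c=blob(im.copy(),(0,0,100),(180,95,255),(229,281),55);h=ray(t,c.reshape(-1,2),.01)[:,:2]*1000;print("tray",cv2.minAreaRect(h.astype(np.float32)))
E
```

```text
[[ 0.36180959 -0.32120628  0.018     ]
 [ 0.46570884 -0.33555636  0.018     ]
 [ 0.46679514 -0.32425297  0.018     ]
 [ 0.46589582 -0.34744429  0.018     ]] [[ 0.54798783 -0.35055388  0.012     ]]
-8.957923010829578 0.18847710599272655
-7.8636757597209295 0.10488555316205737
(485, 249, 24, 75)
((452.7263488769531, -333.8643798828125), (54.93329620361328, 190.22666931152344), 80.16071319580078)
tray ((482.1539306640625, 347.53729248046875), (90.20281219482422, 228.25555419921875), 77.79496765136719)
```

>>> {"api": "carry_out", "payload": {
  "targets": [
    [0, 0.002, -0.014, -0.02, 0, 0, -0.08],
    [0, 0.002, -0.014, -0.03, 0, 0, -0.085],
    [0, 0, 0, -0.03, 0, 0, 0],
    [0, 0, 0, 0, 0, 0, 0],
    [0, 0, 0, 0, 0, 0, 0]
  ]
}}

```text
time_s: 18.5
tcp_pos: [0.4443, -0.3322, 0.0624]
tool_rot: [0.997, -0.076, -0.0, -0.0]
wrist_force: [0.3, 0.1, 0.8]
width: 0.0854
gripper_force: 0.0
```

```bash
python3 - <<'E'
from refine import *
a=capture("wrist");cv2.imwrite("pics/w10.png",a[:,:,::-1]);p=camera_params("wrist");s=env.state();print(s["tcp_pos"],s["tool_rot"],proj(p,[[.444,-.332,.02],[.4657,-.3356,.02],[.3618,-.3212,.02]]))
E
```

```text
[ 0.44503489 -0.33318789  0.06364118] [ 9.97115583e-01 -7.58942578e-02  5.78124502e-04  4.91304824e-04] [[316.67633157 276.24196675]
 [317.31051945 230.47528198]
 [320.00558506 425.26606266]]
```

View pics/w10.png

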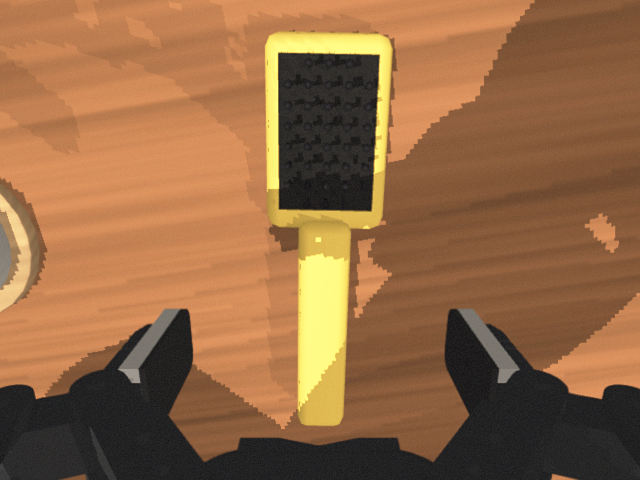

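The handle runs from (324,226) to (321,422), aligned with the tool and about 2 mm right of centre. I descend and grip.

>>> {"api": "carry_out", "payload": {
  "targets": [
    [0, 0.002, -0.002, -0.02, 0, 0, 0],
    [0, 0, 0, -0.025, 0, 0, 0],
    [0, 0, 0, -0.012, 0, 0, 0],
    [0, 0, 0, -0.005, 0, 0, 0],
    [0.2, 0, 0, 0, 0, 0, 0],
    [0.4, 0, 0, 0, 0, 0, 0],
    [0.6, 0, 0, 0, 0, 0, 0],
    [0.8, 0, 0, 0, 0, 0, 0],
    [0.85, 0, 0, 0, 0, 0, 0],
    [0.85, 0, 0, 0, 0, 0, 0]
  ],
  "grip_force": 50
}}

```text
time_s: 19.55
tcp_pos: [0.4468, -0.3361, 0.0013]
tool_rot: [0.997, -0.077, 0.001, 0.001]
wrist_force: [-0.9, 0.3, 5.1]
width: 0.023
gripper_force: 50.9
```

>>> {"api": "carry_out", "payload": {
  "targets": [
    [0.85, 0, 0, 0, 0, 0, 0],
    [0.85, 0, 0, 0, 0, 0, 0],
    [0.85, 0, 0, 0, 0, 0, 0]
  ]
}}

```text
time_s: 19.85
tcp_pos: [0.4468, -0.3361, 0.0013]
tool_rot: [0.997, -0.077, 0.001, 0.001]
wrist_force: [-0.2, 0.2, 5.8]
width: 0.0227
gripper_force: 51.0
```

>>> {"api": "carry_out", "payload": {
  "targets": [
    [0.85, 0, 0, 0.015, 0, 0, 0],
    [0.85, 0, 0, 0.03, 0, 0, 0],
    [0.85, 0, 0, 0.04, 0, 0, 0],
    [0.85, 0, 0, 0.04, 0, 0, 0],
    [0.85, 0, 0.01, 0.015, 0, 0, 0],
    [0.85, 0, 0.02, 0, 0, 0, 0],
    [0.85, 0.001, 0.03, 0, 0, 0, 0],
    [0.85, 0.001, 0.03, 0, 0, 0, -0.005],
    [0.85, 0.001, 0.035, 0, 0, 0, -0.005],
    [0.85, 0.001, 0.035, 0, 0, 0, -0.005]
  ]
}}

```text
time_s: 20.85
tcp_pos: [0.4497, -0.1739, 0.1407]
tool_rot: [0.996, -0.084, -0.0, -0.0]
wrist_force: [-0.6, 0.2, -1.1]
width: 0.0228
gripper_force: 50.1
```

>>> {"api": "carry_out", "payload": {
  "targets": [
    [0.85, 0.002, 0.035, 0, 0, 0, -0.005],
    [0.85, 0.002, 0.035, 0, 0, 0, -0.005],
    [0.85, 0.002, 0.035, 0, 0, 0, -0.005],
    [0.85, 0.002, 0.035, 0, 0, 0, -0.005],
    [0.85, 0.002, 0.035, 0, 0, 0, -0.005],
    [0.85, 0.002, 0.035, 0, 0, 0, -0.005],
    [0.85, 0.002, 0.035, 0, 0, 0, -0.005],
    [0.85, 0.002, 0.035, 0, 0, 0, 0],
    [0.85, 0.002, 0.035, 0, 0, 0, 0],
    [0.85, 0.002, 0.035, 0, 0, 0, 0]
  ]
}}

```text
time_s: 21.85
tcp_pos: [0.4696, 0.1761, 0.1407]
tool_rot: [0.995, -0.101, -0.0, 0.0]
wrist_force: [0.6, -1.4, 0.5]
width: 0.0227
gripper_force: 50.1
```

>>> {"api": "carry_out", "payload": {
  "targets": [
    [0.85, 0.001, 0.035, 0, 0, 0, 0],
    [0.85, 0, 0.035, 0, 0, 0, 0],
    [0.85, 0, 0.03, 0, 0, 0, 0],
    [0.85, 0, 0.03, 0, 0, 0, 0],
    [0.85, 0, 0.01, 0, 0, 0, 0],
    [0.85, 0, 0, 0, 0, 0, 0],
    [0.85, 0, 0, 0, 0, 0, 0]
  ]
}}

```text
time_s: 22.55
tcp_pos: [0.471, 0.3138, 0.1403]
tool_rot: [0.995, -0.101, -0.0, 0.0]
wrist_force: [0.2, -0.3, -1.0]
width: 0.0226
gripper_force: 50.1
```

```bash
python3 - <<'E'
from refine import *
a=capture("wrist");cv2.imwrite("pics/w11.png",a[:,:,::-1]);p=camera_params("wrist");s=env.state();print(s["tcp_pos"],s["tool_rot"],s["width"],proj(p,[[.482,.347,.01]]))
E
```

```text
[0.47114525 0.31351784 0.1402902 ] [ 9.94800738e-01 -1.01839772e-01 -1.71012355e-04  3.50780814e-04] 0.02294538652835303 [[265.12453938 219.79852626]]
```

View pics/w11.png

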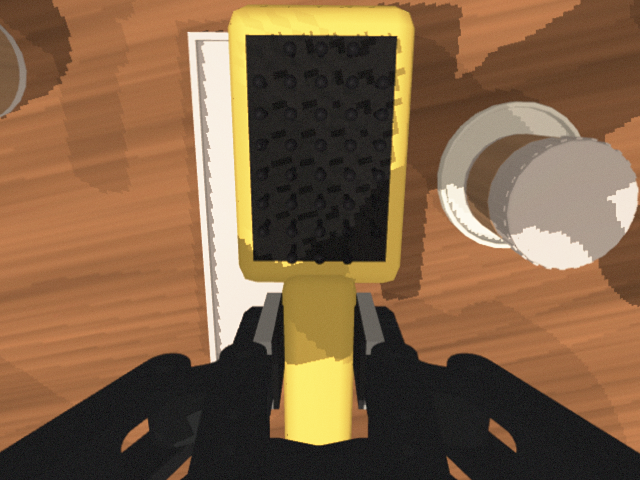

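The brush is held straight in the tool, its centreline at columns 319–322. The tray's far-left corner is (189,33) and its left edge runs to (212,362). The jar stands in its dish at right.

```bash
python3 - <<'E'
from h import *
p=camera_params("wrist");q=ray(p,[[189,33],[212,362],[229,34]],.01);print(q)
d=(q[0]-q[1])[:2];a=np.arctan2(d[1],d[0]);u=np.array([np.cos(a),np.sin(a)]);n=np.array([u[1],-u[0]]);c=q[0,:2]-.112*u+.042*n
print(np.degrees(a),c); s=env.state();r=s["tool_rot"];print("tool axis",np.degrees(2*np.arctan2(r[1],r[0])),"brush",ray(p,[[321,12],[319,280]],.15))
E
```

```text
[[0.6000583  0.36422265 0.01      ]
 [0.38662728 0.40972223 0.01      ]
 [0.59474603 0.34151061 0.01      ]]
-12.034262030392894 [0.48176286 0.3464973 ]
tool axis -11.690246080798135 brush [[0.56807823 0.29313982 0.15      ]
 [0.48924721 0.30986345 0.15      ]]
```

>>> {"api": "carry_out", "payload": {
  "targets": [
    [0.85, 0.001, 0.02, 0, 0, 0, 0],
    [0.85, 0.001, 0.015, 0, 0, 0, 0],
    [0.85, 0, 0, -0.025, 0, 0, 0],
    [0.85, 0, 0, -0.035, 0, 0, 0],
    [0.85, 0, 0, -0.035, 0, 0, 0],
    [0.85, 0, 0, -0.02, 0, 0, 0],
    [0.85, 0, 0, -0.01, 0, 0, 0],
    [0.85, 0, 0, 0, 0, 0, 0]
  ]
}}

```text
time_s: 23.4
tcp_pos: [0.4724, 0.3489, 0.0141]
tool_rot: [0.995, -0.102, -0.001, 0.001]
wrist_force: [-0.6, -0.5, -0.8]
width: 0.0225
gripper_force: 50.2
```

>>> {"api": "carry_out", "payload": {
  "targets": [
    [0.85, 0, 0, -0.006, 0, 0, 0],
    [0.85, 0, 0, -0.003, 0, 0, 0],
    [0.85, 0, 0, -0.002, 0, 0, 0],
    [0.85, 0, 0, 0, 0, 0, 0]
  ]
}}

```text
time_s: 23.8
tcp_pos: [0.4739, 0.35, 0.0053]
tool_rot: [0.995, -0.101, 0.001, -0.0]
wrist_force: [-0.4, -0.1, 2.2]
width: 0.0229
gripper_force: 50.6
```

>>> {"api": "carry_out", "payload": {
  "targets": [
    [0.75, 0, 0, 0, 0, 0, 0],
    [0.65, 0, 0, 0, 0, 0, 0],
    [0.58, 0, 0, 0, 0, 0, 0],
    [0.58, 0, 0, 0, 0, 0, 0],
    [0.58, 0, 0, 0, 0, 0, 0],
    [0.58, 0, 0, 0.01, 0, 0, 0],
    [0.58, 0, 0, 0.03, 0, 0, 0],
    [0.58, 0, 0, 0.045, 0, 0, 0],
    [0.58, 0, 0, 0.045, 0, 0, 0],
    [0.58, -0.02, 0, 0.03, 0, 0, 0]
  ]
}}

```text
time_s: 24.8
tcp_pos: [0.4561, 0.3501, 0.1694]
tool_rot: [0.995, -0.102, 0.003, -0.002]
wrist_force: [-0.1, 0.4, 0.6]
width: 0.0356
gripper_force: 0.0
```

>>> {"api": "carry_out", "payload": {
  "targets": [
    [0.5, -0.045, 0, 0.02, 0, 0, 0],
    [0.3, -0.045, 0, 0.02, 0, 0, 0],
    [0.2, 0, 0, 0, 0, 0, 0],
    [0.2, 0, 0, 0, 0, 0, 0]
  ]
}}

```text
time_s: 25.2
tcp_pos: [0.3631, 0.35, 0.2057]
tool_rot: [0.995, -0.101, 0.001, -0.001]
wrist_force: [0.4, 0.6, -0.3]
width: 0.0684
gripper_force: 0.0
```

```bash
python3 - <<'E'
from h import *
a=capture("wrist");c=capture("scene");b=capture("top")
cv2.imwrite("pics/c12.png",np.vstack([np.hstack([cv2.resize(a,(400,300)),cv2.resize(c[150:345,130:530],(400,300))]),cv2.resize(b[180:330,190:530],(800,300))])[:,:,::-1]);print(env.state()["tcp_pos"])
E
```

```text
[0.36377607 0.34935152 0.20383657]
```

View pics/c12.png

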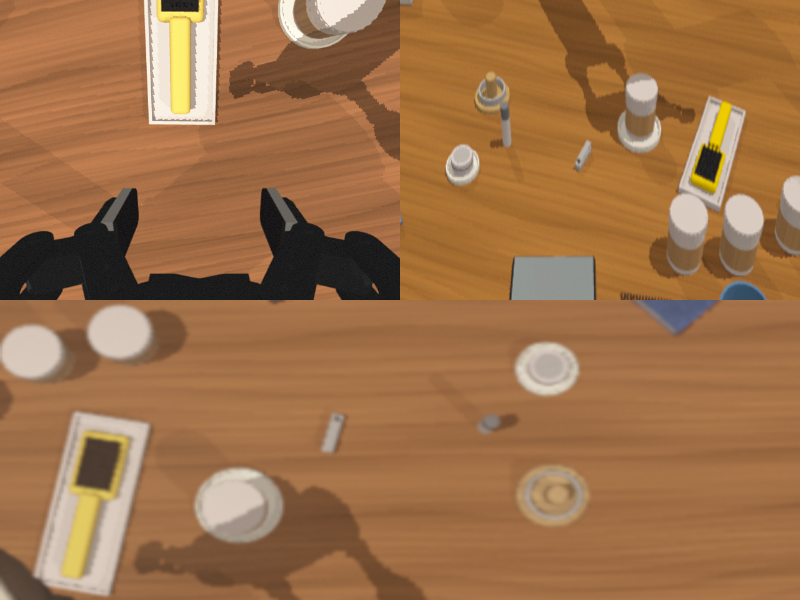

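The combined view shows the brush flat in the tray, the jar and tin in their dishes, and the bracelet on the stand base around the post. The balm and clippers have not moved, and the gripper is clear, so I hand in.

```bash
python3 -c "
from rig import env
print(env.hand_in())"
```

```text
the job is handed in; nothing more can be done
None
```

The job is handed in at about 25 s: the jar, tin, bracelet and brush were placed in that order, and the last pictures show each in its place, with the lip balm and nail clippers where they started.

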